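# Draw the deep-well block's carrier out of the bench incubator

### The job

The deep-well block in the two-bay plate incubator is ready. Slide back the bolt that locks its carrier, then hook a fingertip behind the carrier's lip, without pinching it, and draw the carrier steadily out along its rails, all the way to its stop, so that the block stands in front of the housing, still seated in its carrier. The wells are open, so do not jerk the carrier or touch either plate; leave the other bay shut and bolted and everything else where it is.

Things in the scene. Friction and masses are not known exactly. Their poses are not given: they have to be found in the camera images.
- incubator: White low plate incubator, fixed, two bays side by side under clear windows. Origin: middle of the housing's front face at bench level; x into the housing, y to the left bay (bay centre lines y +-80 mm), z up. Housing x 0 to 165, y +-170, top z 72 mm (rear console from x 96, top z 98). Base 10 mm high, an apron to x -76 mm. All mm positions below are in this frame.
- deep_block: White deep-well block, 85.5 x 127.8 x 44 mm (long side across the bay), open square wells; loose, 0.08 to 0.17 kg, seated in the nest of either the left or the right carrier (it varies). Origin: centre of its underside. Not to be touched.
- shallow_plate: White shallow 96-well plate, 85.5 x 127.8 x 14.4 mm, round wells; loose, about 0.06 kg, seated in the carrier of the other bay. Origin: centre of its underside. Not to be touched.
- carrier_left (a joint): Slide of the left carrier, m: 0 shut, 0.115 fully out at its end stop; moves along the incubator's -x. Resistance about 2.5 N plus 8 N per m/s; stays where it is left. With its bolt shut it moves only about 3 mm and stands against the bolt.
- carrier_right (a joint): The same for the right carrier.
- bolt_left (a joint): Slide bolt of the left bay, m: 0 shut, 0.030 fully drawn (end stop); moves outward along the incubator's +y. Starts at 0 to 0.004. Shut, its 10 mm bar (z 21 to 31 mm) stands across the front of the lip's outer end; the carrier can pass from 0.022, and it counts as drawn from 0.026. Resistance about 1.5 N; stays where it is left.
- bolt_right (a joint): Slide bolt of the right bay, the same but moving outward along the incubator's -y.
- lip_left (a point): Middle of the top rear edge of the left carrier's lip (the side to hook); moves with the carrier, shut at (-50, 80, 38) mm. The lip is an upright grey metal wall at the carrier's front, 8 mm thick, 136 mm wide, top z 38. Behind it (+x) an open finger well, 50 mm long from the lip to the housing's face when shut (52 mm to the nest), flat floor at z 17 mm.
- lip_right (a point): The same for the right carrier, shut at (-50, -80, 38) mm.
- nest_left (a point): Middle of the left carrier's nest floor, where the centre of the underside of a plate belongs; moves with the carrier, shut at (50, +80, 17) mm. Corner guides 8 mm high leave about 1.5 mm play all round.
- nest_right (a point): The same for the right carrier, shut at (50, -80, 17) mm.
- tab_left (a point): Inner face (towards the bay) of the left bolt's upright steel thumb tab, 12 mm below its top; moves with the bolt, shut at (-66, 180, 50) mm. The tab is 22 mm along x, 6 mm thick along y, top z 62. Push this face outward with a fingertip held above the lip (top z 38) and the bolt's guide block (top z 36) on its inner side. Drawn, the tab reaches y 216 mm.
- tab_right (a point): The same for the right bolt, inner face fully shut at (-66, -180, 50) mm; pushed outward along -y.
- petri_dishes: Two stacked petri dishes, about 85 mm across and 33 mm high, loose on the bench to the right of and before the incubator. Origin: centre of the underside. Bystander.
- beaker: Glass beaker, 51 mm wide and 69 mm high, loose on the bench beside the incubator's left side. Origin: centre of the underside. Bystander.
- marker: Marker pen, 134 mm long and 12 mm thick, lying loose on the bench in front of the incubator, nearer the robot. Bystander.

How it is judged:
By the outcome, as a careful person would: the job done as asked, in the order asked, and still so for the second after the job is handed in, with the robot touching nothing.
It also fails if it takes over 48 s, if anything falls off the work surface, if the arm or the gripper's body presses on something with over 40 N, if the wrist force passes 120 N, or if a joint passes its speed limit or range.

### The arm

A 7-joint arm with a two-finger parallel gripper is mounted at the origin on a cart in front of the work surface, level with it; the furniture and walls round the work are solid. World frame = base frame: x ahead of the robot, y to its left, z up, the work surface at z = 0. Lengths are in m, angles in rad, forces in N, time in s.
With the tool pointing down it reaches from about 0.4 to 0.875 m from the base axis. Payload 6.5 kg.
Tool frame: the origin (TCP) lies midway between the tips of the shut fingers; the grasp point (between the pads) lies ctrl.grasp_offset behind it (ctrl.grasp_offset is the distance from the TCP to the grasp point, in m); z points along the fingers, y is the line along which they close (so a half turn about z gives the same grasp; the last joint's range is limited). The gripper opens to 85 mm and grips with 20 to 120 N. Pads are 22 mm wide; open, the fingers measure 114 mm over their backs; the gripper's body (76 mm by 85 mm) begins 54 mm behind the grasp point. The pads swing forward as they close: fully open they stand 13 mm farther back than shut.
Start: joints at [1.179, 0.536, -0.004, 1.538, 0.003, 1.067, -0.071], TCP at [0.208, -0.616, 0.231] pointing down, gripper open.
Joint ranges: [-2.7, 2.7], [-0.37, 2.16], [-1.27, 1.26], [0.24, 2.4], [-1.31, 4.45], [0.19, 1.91], [-2.76, 2.76]. Speed limits (rad/s): [2.39, 2.39, 3.14, 3.14, 3.14, 3.14, 3.14].

### API

Orientations are given as [roll, pitch, yaw] about the fixed x, y, z axes, in that order (R = Rz(yaw) Ry(pitch) Rx(roll)).
In Python, from rig import sense, vision, ticket, spotter, ctrl gives the robot as it stands.
- The arm moves only by the tool drive_tool, never from a script. Its argument "moves" is a list of rows, each a list of 4 numbers: the shift along the world's x, y, z as a fraction of full scale, then the turn about the world's z as a fraction of full scale. A call has 1 to 12 rows; each row shifts and turns the commanded pose from where the row before left it; what a row does not reach is not made up. Full scale, the value 1, is 2 cm for a shift and 0.08 rad for a turn. A row lasts 1/10 s, in which the tool goes at most 50 mm and 8.59 degrees, less where a joint would pass 70% of its speed; a pose out of reach is approached as far as the arm can. A call with a number of a shift or a turn outside -1 to 1 is refused whole. A call with a gripper value outside its range is refused whole. "fingers" is the opening, from 0 (shut) to 1 (fully open), set as the call begins (left out, the last holds). The fingers move at their own pace and stop on an object; the grip force is fixed at half the most. Time passes only in rows, so rows that do not move let the fingers close. It gives the time, the measured TCP pose, the force, the opening and the grip force at its end, in the units of the state.
- sense(): the state, without advancing time (a new reading comes with each control period).
- vision.snapshot(name): name is "side" or "top"; returns (picture, depth): 400x640x3 uint8, red, green, blue; 400x640 float32, m along the optical axis (not along the pixel's ray), 0 where there is no reading.
- vision.calibration(name): a dict with "K" (3x3 intrinsics, pixels), "k1" (the pictures are not rectified: a ray, as slopes to the right and down, at radius r is drawn at 1 + k1 r^2 times it, then the intrinsics apply), "R" (3x3) and "t" (3): a world point X has camera coordinates R X + t. Camera axes: x right, y down, z forward; pixel columns grow to the right and rows downward; lengths in m; the calibration is good to about 2 mm. A picture is of the moment at which its call begins. calibration takes no time and is no camera call.
- ticket.hand_in(): hands the job in; it is judged then, once.
Trained networks look in the newest picture that a camera, given by its name, has taken for a name from the list of things; names that differ only in an ending like _2 or _b are one class to them, and where a whole thing is asked for, a point or a joint stands for the part that bears it (a point fixed in the world has none). Each returns a list of dicts, best first, with "confidence" (0 to 1); they miss things now and then, are a little off and sometimes report something else, mostly with a low value. They report only what shows in the picture. A call takes as long as a camera call.
- spotter.look_for(camera, label): "extent" ([left, top, width, height] in pixels, round what is visible of it).
- spotter.regions_of(camera, label): "mask" (400x640 bool, what is visible of it) and "extent" ([left, top, width, height] in pixels, round what is visible of it).
The state is a dict: "clock": time; "q": joint angles; "joint_velocities": joint speeds; "joint_efforts": joint torques, N m; "tcp_pos": TCP position; "eef_rot": TCP orientation; "ft_force": force on the tool from outside, world axes, zero at the start; "torque": the same for the moment, N m; "opening": opening from 0.0 (shut) to 1.0 (fully open); "grip_force": force on a finger pad.
Only numpy, scipy, OpenCV 4.12 (cv2) and the standard library are available. Lean on these libraries where they do the work, as an engineer would, in place of code of your own. Each camera call takes 0.05 s, during which the arm holds its last target. There are 200 camera calls.

## Working session

There is one attempt and no reset: what is moved stays moved. The work goes in short steps, Python scripts to look and compute and a tool call to move; the robot and the scene stay as the last step left them, time stands still between calls to the robot, and variables do not carry over. Pictures are saved under pics/ and viewed, at most 10 in all, crops included, and the job is handed in when it is done.

Besides the shell and the picture viewer there is one more tool, called after "Emit:" by a JSON object that holds its "method" and its "body", one argument or row to a line. drive_tool: Moves the arm, as the interface text tells. Its arguments: {"type":"object","properties":{"moves":{"type":"array","items":{"type":"array","items":{"type":"number","minimum":-1,"maximum":1}}},"fingers":{"type":"number"}},"required":["moves"]}

```bash
mkdir -p pics; ls; python3 - <<'E'
from rig import sense, vision, ticket, spotter, ctrl
import cv2,numpy as np
print(sense(), ctrl.grasp_offset)
for n in("top","side"):
    p,d=vision.snapshot(n); np.savez(f"{n}0.npz",p=p,d=d); cv2.imwrite(f"pics/{n}0.png",p[...,::-1]); print(n,vision.calibration(n))
    for l in ("incubator","deep_block","shallow_plate","tab_left","tab_right","lip_left","lip_right","beaker","petri_dishes","marker"):
        print(l,[(r["extent"],round(r["confidence"],2)) for r in spotter.look_for(n,l)][:2])
E
```

```text
pics
{'clock': 0.0, 'q': array([ 1.17876949,  0.53716742, -0.00440603,  1.53885798,  0.00260337,
        1.0673172 , -0.07120031]), 'joint_velocities': array([-0.00048709,  0.00091043,  0.00019202,  0.0011149 ,  0.0002944 ,
       -0.0016859 , -0.00096084]), 'joint_efforts': array([ 2.55461227e-04, -5.83415616e+01,  1.04855776e+00, -2.59097743e+01,
        1.23199963e-02,  9.63170693e-03,  2.97153679e-05]), 'tcp_pos': array([ 0.20782082, -0.61521678,  0.23041851]), 'eef_rot': array([-3.13985448e+00,  1.47572015e-04,  3.25872179e-01]), 'ft_force': array([-0.18616149, -0.50353414,  0.14677381]), 'torque': array([ 0.02500524, -0.0629857 ,  0.0276673 ]), 'grip_force': 0.0, 'opening': 1.0034299137302876} 0.0187
top {'K': array([[512.47329646,   0.        , 326.28627685],
       [  0.        , 512.47329646, 196.1994762 ],
       [  0.        ,   0.        ,   1.        ]]), 'k1': 0.057586430364360515, 'R': array([[ 0.0021099 , -0.99999616, -0.00179773],
       [-0.99439211, -0.00190798, -0.10573878],
       [ 0.10573495,  0.00201075, -0.99439232]]), 't': array([-0.04792255,  0.57738021,  1
[... 722 characters left out ...]
3597875, -0.51107683],
       [ 0.46543035, -0.21140593, -0.85946618]]), 't': array([0.17233384, 0.48313103, 0.91305589])}
incubator [([244.5, 113.7, 133.6, 119.0], 0.94)]
deep_block [([273.5, 184.9, 35.6, 19.8], 0.45)]
shallow_plate [([319.9, 160.6, 32.3, 18.7], 0.65)]
tab_left [([273.6, 218.5, 19.8, 11.6], 0.63)]
tab_right [([359.7, 165.0, 21.7, 15.1], 0.62), ([275.2, 219.8, 21.5, 7.5], 0.49)]
lip_left [([275.4, 183.3, 43.4, 37.0], 0.56)]
lip_right [([274.1, 180.9, 48.3, 40.0], 0.75)]
beaker [([237.7, 221.0, 17.3, 8.4], 0.62), ([358.6, 168.0, 20.6, 12.5], 0.36)]
petri_dishes [([389.0, 170.0, 25.7, 20.7], 0.74)]
marker [([339.6, 235.5, 23.3, 41.4], 0.59), ([315.4, 164.8, 46.1, 35.1], 0.56)]
```

```bash
python3 - <<'E'
import cv2,numpy as np
for n,(x,y,w,h) in dict(top=(220,70,270,240),side=(220,90,210,200)).items():
    p=cv2.imread(f"pics/{n}0.png")[y:y+h,x:x+w]; s=2.96 if n=="top" else 3
    s=2.5 if n=="top" else 3
    cv2.imwrite(f"pics/{n}0c.png",cv2.resize(p,None,fx=s,fy=s,interpolation=cv2.INTER_CUBIC))
E
```

```text
(no output)
```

View pics/top0c.png

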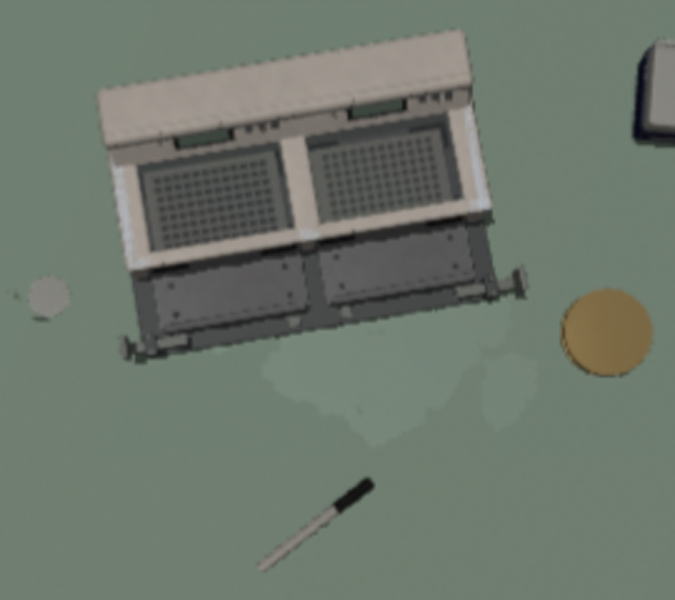

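View pics/side0c.png

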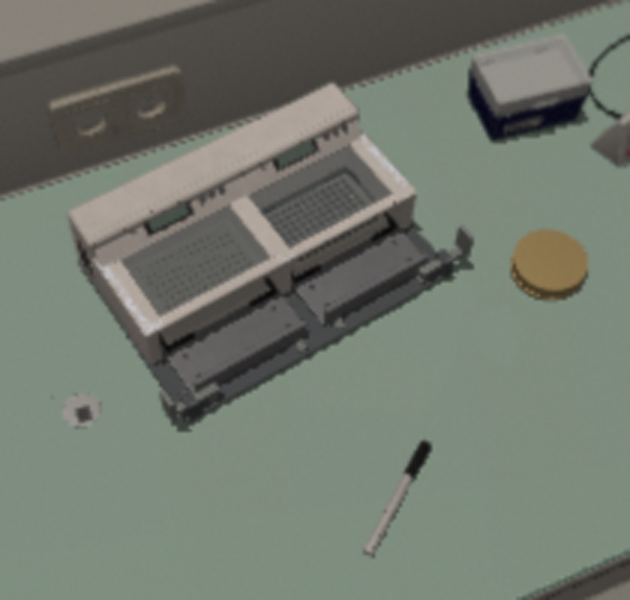

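The top picture shows the incubator at about pixels (258–430, 80–212), yawed a little. The left wells look coarse and high, at (285–330, 135–165). The right plate looks lower, at (348–400, 125–155). The tabs are near (270, 208) and (428, 182). Next I'll fit the pose and check which bay holds the block.

```bash
cat > h.py <<'E'
import numpy as np,cv2
from rig import vision
def cloud(n,d):
    c=vision.calibration(n);K,k=c["K"],c["k1"]
    v,u=np.mgrid[:400,:640].astype(float)
    xd=(u-K[0,2])/K[0,0];yd=(v-K[1,2])/K[1,1];x,y=xd,yd
    for _ in range(8):
        s=1+k*(x*x+y*y);x,y=xd/s,yd/s
    P=np.stack([x*d,y*d,d],-1)
    W=(P-c["t"])@c["R"]
    W[d<=0]=np.nan
    return W
def project(n,X):
    c=vision.calibration(n);K,k=c["K"],c["k1"]
    P=np.atleast_2d(X)@c["R"].T+c["t"];x=P[:,:2]/P[:,2:]
    x=x*(1+k*(x**2).sum(1,keepdims=True))
    return x*K[0,0]+K[:2,2]
E
python3 - <<'E'
from h import *
for n in("top","side"):
    a=np.load(n+"0.npz");W=cloud(n,a["d"]);z=W[...,2]
    print(n,"bench z",np.nanmedian(z[280:300,250:300]))
    m=(z>.088)&(z<.108)&(W[...,0]<.9)&(abs(W[...,1])<.4)
    lab,cc,st,_=cv2.connectedComponentsWithStats(m.astype(np.uint8)); 
    i=1+np.argmax(st[1:,4]); P=W[cc==i]
    r=cv2.minAreaRect((P[:,:2]*1000).astype(np.float32)); print(r,np.median(P[:,2])); 
    m=(z>.062)&(z<.08)&(cc!=i); l2,c2,s2,_=cv2.connectedComponentsWithStats(m.astype(np.uint8))
    j=1+np.argmax(s2[1:,4]);Q=W[c2==j]; print(st[i],s2[j],np.median(Q[:,2]))
    B=cv2.minAreaRect((np.r_[P,Q][:,:2]*1000).astype(np.float32)); print(B, cv2.boxPoints(B))
a=np.load("top0.npz");z=cloud("top",a["d"])[...,2]
print((z[136:168:4,280:396:6]*1000).round())
E
```

```text
top bench z -0.0011940552650061282
((776.2443237304688, -63.27082824707031), (63.05957794189453, 338.9591979980469), 9.974124908447266) 0.09660931767043535
[ 259   81  150   50 3735] [ 263  108  154   71 6773] 0.0700828060847994
((724.8851318359375, -72.36894226074219), (167.57406616210938, 339.74407958984375), 9.888774871826172) [[ 613.1698    80.59005]
 [ 671.5161  -254.10645]
 [ 836.60046 -225.32794]
 [ 778.25415  109.36856]]
side bench z 0.00033715365742555646
((774.1751098632812, -61.53874206542969), (60.72848892211914, 339.45233154296875), 10.34074592590332) 0.09731141340094485
[ 243  118   97   55 1516] [ 244  132  115   71 3040] 0.07105406999629915
((722.10302734375, -71.28173828125), (165.9287109375, 340.6346130371094), 9.951549530029297) [[ 610.9535    82.1355 ]
 [ 669.82043 -253.374  ]
 [ 833.25256 -224.69897]
 [ 774.3856   110.81052]]
[[68. 68. 66. 70. 66. 73. 65. 69. 70. 69. 72. 71. 69. 69. 72. 71. 73. 71.
  70. 71.]
 [68. 70. 71. 71. 70. 72. 67. 67. 66. 68. 71. 72. 69. 68. 69. 71. 74. 71.
  72. 73.]
 [71. 69. 66. 72. 67. 69. 71. 69. 63. 66. 71. 74. 71. 72. 67. 69. 68. 72.
  69. 67.]
 [72. 68. 67. 72. 69. 67. 69. 68. 74. 73. 71. 69. 67. 68. 67. 71. 71. 69.
  71. 70.]
 [68. 71. 72. 69. 70. 68. 69. 67. 73. 72. 72. 70. 71. 71. 70. 69. 72. 69.
  71. 72.]
 [70. 67. 70. 70. 71. 67. 70. 68. 67. 73. 71. 72. 68. 72. 74. 68. 72. 73.
  73. 73.]
 [67. 67. 66. 69. 69. 69. 69. 70. 74. 70. 73. 69. 69. 71. 72. 72. 72. 17.
  13. 17.]
 [70. 70. 67. 70. 71. 70. 68. 68. 74. 70. 67. 70. 67. 18. 14. 12. 18. nan
  15. 11.]]
```

```bash
cat >> h.py <<'E'
O=np.array([.6415,-.0862]);th=.1735
def w(p):
    p=np.atleast_2d(np.array(p,float))/1000;c,s=np.cos(th),np.sin(th)
    return np.c_[O[0]+c*p[:,0]-s*p[:,1],O[1]+s*p[:,0]+c*p[:,1],p[:,2]]
E
cat > ov.py <<'E'
from h import *
out=[]
for n,(x,y,ww,hh),s in(("top",(255,110,185,105),4),("side",(240,110,140,125),4)):
    im=cv2.imread(f"pics/{n}0.png")[y:y+hh,x:x+ww];im=cv2.resize(im,None,fx=s,fy=s,interpolation=cv2.INTER_CUBIC);im=np.clip(im*1.5,0,255).astype(np.uint8)
    def poly(P,c):
        q=(project(n,w(P))-[x,y]+.5)*s; cv2.polylines(im,[q.round().astype(np.int32)],True,c,1)
    for b in(80,-80):
        for z,c in((61,(0,0,255)),(31.4,(0,255,0))):
            poly([[50+i*42.75,b+j*63.9,z] for i,j in((-1,-1),(1,-1),(1,1),(-1,1))],c)
        poly([[-58,b-68,38],[-50,b-68,38],[-50,b+68,38],[-58,b+68,38]],(255,255,0))
        g=np.sign(b); poly([[-77,g*180,62],[-55,g*180,62],[-55,g*186,62],[-77,g*186,62]],(255,0,255))
    poly([[0,-170,72],[0,170,72],[165,170,72],[165,-170,72]],(255,0,0))
    cv2.imwrite(f"pics/ov_{n}.png",im)
E
python3 ov.py
```

```text
(no output)
```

View pics/ov_top.png

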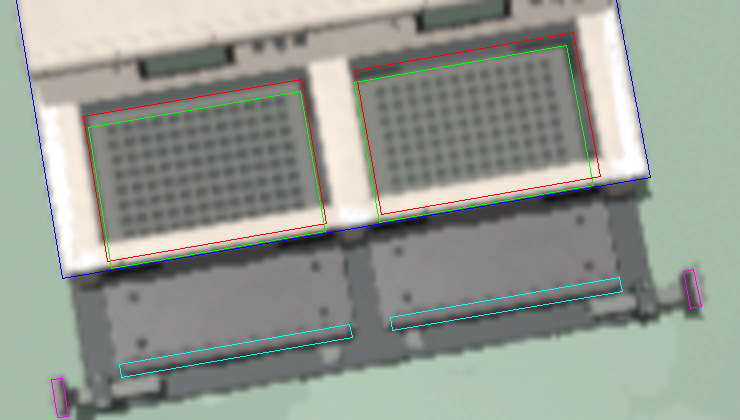

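View pics/ov_side.png

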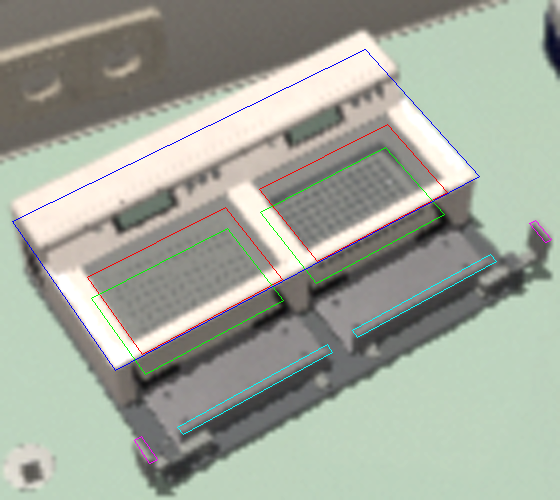

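The overlay fits both views. In the side view the left wells lie on the z=61 outline and the right plate on the z=31 outline, so the deep block is in the left bay.

```bash
python3 - <<'E'
from h import *
print(w([[-66,150,47],[-66,210,47],[-34,80,70],[-149,80,25]]).round(4))
for n in("top","side"):
    W=cloud(n,np.load(n+"0.npz")["d"]); z=W[...,2]
    c,s=np.cos(th),np.sin(th);D=W[...,:2]-O
    X=(D[...,0]*c+D[...,1]*s)*1000;Y=(-D[...,0]*s+D[...,1]*c)*1000
    m=(X>-90)&(X<-40)&(Y>165)&(Y<200)&(z>.04)&(z<.075)
    print("tab",m.sum(),[np.percentile(v[m],[5,50,95]).round(1) for v in(X,Y,z*1000)])
    m=(Y>215)&(Y<330)&(abs(X)<100)&(z>.015)
    print("beaker",m.sum(),[np.percentile(v[m],[5,50,95]).round(1) for v in(X,Y,z*1000)] if m.any() else 0)
E
```

```text
[[ 0.5506  0.0502  0.047 ]
 [ 0.5402  0.1093  0.047 ]
 [ 0.5942 -0.0133  0.07  ]
 [ 0.4809 -0.0331  0.025 ]]
tab 31 [array([-75. , -65.5, -55.6]), array([180.4, 182.7, 185.9]), array([51.9, 60.3, 62.8])]
beaker 12 [array([-24.6, -23.3,   3.6]), array([251.5, 257.6, 275.6]), array([19.3, 41. , 46.8])]
tab 26 [array([-75.4, -68.6, -56.7]), array([182.4, 186. , 187.8]), array([41.8, 58.4, 63.8])]
beaker 26 [array([-25.9, -24.3, -20.7]), array([252.4, 258.8, 264.7]), array([22. , 39.4, 52. ])]
```

Emit:
{"method": "drive_tool", "body": {
  "moves": [
    [0.45, 0.89, 0, -0.4],
    [0.45, 0.89, 0, -0.5],
    [0.45, 0.89, 0, -0.5],
    [0.45, 0.89, 0, -0.5],
    [0.45, 0.89, 0, 0],
    [0.45, 0.89, 0, 0],
    [0.45, 0.89, 0, 0],
    [0.45, 0.89, 0, 0],
    [0.45, 0.89, 0, 0],
    [0.45, 0.89, 0, 0],
    [0.45, 0.89, 0, 0],
    [0.45, 0.89, 0, 0]
  ],
  "fingers": 0
}}

```text
clock: 2.3
tcp_pos: [0.3164, -0.4015, 0.2315]
eef_rot: [3.141, -0.0, 0.174]
ft_force: [0.5, -0.1, 0.0]
opening: 0.004
grip_force: 0.0
```

Emit:
{"method": "drive_tool", "body": {
  "moves": [
    [0.49, 0.94, 0, 0],
    [0.49, 0.94, 0, 0],
    [0.49, 0.94, 0, 0],
    [0.49, 0.94, 0, 0],
    [0.49, 0.94, 0, 0],
    [0.49, 0.94, 0, 0],
    [0.49, 0.94, 0, 0],
    [0.49, 0.94, 0, 0],
    [0.49, 0.94, 0, 0],
    [0.49, 0.94, 0, 0],
    [0.49, 0.94, 0, 0],
    [0.49, 0.94, 0, 0]
  ]
}}

```text
clock: 3.5
tcp_pos: [0.4341, -0.1759, 0.2315]
eef_rot: [3.141, -0.0, 0.174]
ft_force: [0.9, 0.1, -0.0]
opening: -0.001
grip_force: 0.0
```

Emit:
{"method": "drive_tool", "body": {
  "moves": [
    [0.49, 0.94, 0, 0],
    [0.49, 0.94, 0, 0],
    [0.49, 0.94, 0, 0],
    [0.49, 0.94, 0, 0],
    [0.49, 0.94, 0, 0],
    [0.49, 0.94, 0, 0],
    [0.49, 0.94, 0, 0],
    [0.49, 0.94, 0, 0],
    [0.49, 0.94, 0, 0],
    [0.49, 0.94, 0, 0],
    [0.4, 0.8, 0, 0],
    [0, 0, 0, 0]
  ]
}}

```text
clock: 4.7
tcp_pos: [0.5404, 0.0302, 0.2315]
eef_rot: [-3.14, -0.001, 0.178]
ft_force: [-0.2, 0.7, 0.3]
opening: -0.005
grip_force: 0.0
```

Emit:
{"method": "drive_tool", "body": {
  "moves": [
    [0.58, 0.9, 0, 0],
    [0, 0, -1, 0],
    [0, 0, -1, 0],
    [0, 0, -1, 0],
    [0, 0, -1, 0],
    [0, 0, -1, 0],
    [0, 0, -1, 0],
    [0, 0, -1, 0],
    [0, 0, -1, 0],
    [0, 0, -0.6, 0],
    [0, 0, -0.5, 0],
    [0, 0, 0, 0]
  ]
}}

```text
clock: 5.9
tcp_pos: [0.5505, 0.0449, 0.0484]
eef_rot: [3.141, 0.002, 0.174]
ft_force: [0.5, 0.1, -0.2]
opening: 0.001
grip_force: 0.0
```

```bash
python3 - <<'E'
from h import *
from rig import sense
s=sense();print(s["tcp_pos"],s["ft_force"],s["clock"])
p,d=vision.snapshot("side");cv2.imwrite("pics/s1.png",cv2.resize(p[90:290,200:440,::-1],None,fx=3,fy=3,interpolation=cv2.INTER_CUBIC))
E
```

```text
[0.55049746 0.04485068 0.0484178 ] [ 0.52851679  0.124226   -0.21533306] 5.9
```

View pics/s1.png

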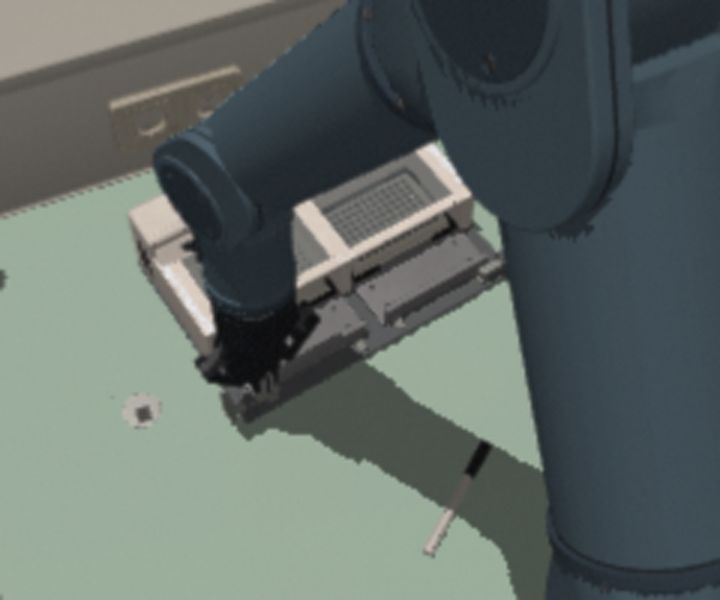

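The tool stands closed just inside the left tab, above the guide block and lip, with nothing touched. Pushing outward now.

Emit:
{"method": "drive_tool", "body": {
  "moves": [
    [-0.04, 0.25, 0, 0],
    [-0.04, 0.25, 0, 0],
    [-0.04, 0.25, 0, 0],
    [-0.03, 0.15, 0, 0],
    [-0.03, 0.15, 0, 0],
    [-0.03, 0.15, 0, 0],
    [-0.03, 0.15, 0, 0],
    [-0.03, 0.15, 0, 0]
  ]
}}

```text
clock: 6.75
tcp_pos: [0.5461, 0.0752, 0.0494]
eef_rot: [3.141, -0.0, 0.173]
ft_force: [1.0, -1.4, 0.7]
opening: 0.004
grip_force: 0.8
```

Emit:
{"method": "drive_tool", "body": {
  "moves": [
    [-0.03, 0.15, 0, 0],
    [-0.03, 0.15, 0, 0],
    [-0.03, 0.15, 0, 0],
    [-0.03, 0.15, 0, 0],
    [-0.03, 0.15, 0, 0],
    [-0.03, 0.15, 0, 0]
  ]
}}

```text
clock: 7.35
tcp_pos: [0.5422, 0.0937, 0.0493]
eef_rot: [-3.142, -0.0, 0.174]
ft_force: [1.1, -1.3, -0.2]
opening: -0.001
grip_force: 0.8
```

Emit:
{"method": "drive_tool", "body": {
  "moves": [
    [-0.02, 0.1, 0, 0],
    [-0.02, 0.1, 0, 0]
  ]
}}

```text
clock: 7.55
tcp_pos: [0.5416, 0.0959, 0.0492]
eef_rot: [3.14, 0.0, 0.173]
ft_force: [3.2, -7.7, -0.6]
opening: 0.001
grip_force: 4.1
```

Emit:
{"method": "drive_tool", "body": {
  "moves": [
    [0.04, -0.25, 0, 0],
    [0.04, -0.25, 0, 0],
    [0, 0, 0.9, 0],
    [0, 0, 0.9, 0],
    [0.44, -0.82, 0, 0],
    [0.44, -0.82, 0, 0],
    [0.44, -0.82, 0, 0],
    [0.44, -0.82, 0, 0],
    [0.44, -0.82, 0, 0],
    [0.44, -0.82, 0, 0],
    [0, 0, 0, 0],
    [0, 0, 0, 0]
  ]
}}

```text
clock: 8.75
tcp_pos: [0.5952, -0.0105, 0.085]
eef_rot: [-3.141, 0.001, 0.173]
ft_force: [0.4, 0.2, 1.4]
opening: -0.001
grip_force: 0.0
```

```bash
cat > st.py <<'E'
from h import *
from rig import sense
s=sense();c,sn=np.cos(th),np.sin(th);D=s["tcp_pos"][:2]-O
print("inc",((D@[c,sn])*1000).round(1),((D@[-sn,c])*1000).round(1),s["tcp_pos"].round(4),s["ft_force"].round(1))
for n in("top","side"):
    p,d=vision.snapshot(n);W=cloud(n,d);z=W[...,2]
    np.savez(n+"1.npz",p=p,d=d)
    D=W[...,:2]-O;X=(D[...,0]*c+D[...,1]*sn)*1000;Y=(-D[...,0]*sn+D[...,1]*c)*1000
    m=(X>-85)&(X<-45)&(Y>170)&(Y<230)&(z>.045)&(z<.068)
    if m.any(): print(n,"tab",m.sum(),[np.percentile(v[m],[5,50,95]).round(1) for v in(X,Y,z*1000)])
E
python3 st.py
```

```text
inc -32.5 82.5 [ 0.5952 -0.0105  0.085 ] [0.4 0.2 1.4]
top tab 32 [array([-74.8, -65.8, -55.3]), array([208.9, 211.1, 214.6]), array([49.2, 59.5, 63.4])]
side tab 22 [array([-75.4, -66.8, -56.1]), array([210.7, 213.5, 216.1]), array([50.4, 59.8, 63.9])]
```

Emit:
{"method": "drive_tool", "body": {
  "moves": [
    [0, 0, -0.75, 0],
    [0, 0, -0.75, 0],
    [0, 0, -0.75, 0],
    [0, 0, -0.4, 0],
    [0, 0, -0.3, 0],
    [0, 0, 0, 0]
  ]
}}

```text
clock: 9.45
tcp_pos: [0.5952, -0.0109, 0.0252]
eef_rot: [-3.141, 0.002, 0.174]
ft_force: [0.5, -0.4, 0.2]
opening: -0.003
grip_force: 0.0
```

Emit:
{"method": "drive_tool", "body": {
  "moves": [
    [-0.05, -0.009, 0, 0],
    [-0.05, -0.009, 0, 0],
    [-0.05, -0.009, 0, 0],
    [-0.05, -0.009, 0, 0],
    [-0.05, -0.009, 0, 0],
    [-0.05, -0.009, 0, 0]
  ]
}}

```text
clock: 10.05
tcp_pos: [0.5907, -0.012, 0.0266]
eef_rot: [3.142, -0.002, 0.174]
ft_force: [3.7, -0.2, -2.2]
opening: -0.003
grip_force: 1.3
```

Emit:
{"method": "drive_tool", "body": {
  "moves": [
    [-0.05, -0.009, 0, 0],
    [-0.05, -0.009, 0, 0],
    [-0.05, -0.009, 0, 0],
    [-0.05, -0.009, 0, 0],
    [-0.05, -0.009, 0, 0],
    [-0.06, -0.01, 0, 0],
    [-0.06, -0.01, 0, 0],
    [-0.07, -0.012, 0, 0],
    [-0.07, -0.012, 0, 0],
    [-0.08, -0.014, 0, 0],
    [-0.08, -0.014, 0, 0],
    [-0.08, -0.014, 0, 0]
  ]
}}

```text
clock: 11.25
tcp_pos: [0.5747, -0.0148, 0.0263]
eef_rot: [3.142, 0.0, 0.174]
ft_force: [2.5, 0.4, 1.9]
opening: -0.003
grip_force: 1.3
```

```bash
python3 st.py
```

```text
inc -53.5 81.9 [ 0.5747 -0.0148  0.0263] [2.5 0.4 1.9]
top tab 32 [array([-75. , -65.8, -55.4]), array([209., 211., 214.]), array([51.2, 59.6, 64.3])]
side tab 24 [array([-76.6, -68.5, -55.4]), array([210.6, 214. , 216.3]), array([48.2, 59. , 63.6])]
```

Emit:
{"method": "drive_tool", "body": {
  "moves": [
    [-0.05, -0.009, 0, 0],
    [-0.07, -0.012, 0, 0],
    [-0.09, -0.016, 0, 0],
    [-0.1, -0.0175, 0, 0],
    [-0.1, -0.0175, 0, 0],
    [-0.1, -0.0175, 0, 0],
    [-0.1, -0.0175, 0, 0],
    [-0.1, -0.0175, 0, 0],
    [-0.1, -0.0175, 0, 0],
    [-0.1, -0.0175, 0, 0],
    [-0.1, -0.0175, 0, 0],
    [-0.1, -0.0175, 0, 0]
  ]
}}

```text
clock: 12.55
tcp_pos: [0.5524, -0.0186, 0.0262]
eef_rot: [-3.142, 0.0, 0.174]
ft_force: [2.2, 0.1, -2.6]
opening: -0.001
grip_force: 1.3
```

Emit:
{"method": "drive_tool", "body": {
  "moves": [
    [-0.1, -0.0175, 0, 0],
    [-0.1, -0.0175, 0, 0],
    [-0.1, -0.0175, 0, 0],
    [-0.1, -0.0175, 0, 0],
    [-0.1, -0.0175, 0, 0],
    [-0.1, -0.0175, 0, 0],
    [-0.1, -0.0175, 0, 0],
    [-0.1, -0.0175, 0, 0],
    [-0.1, -0.0175, 0, 0],
    [-0.1, -0.0175, 0, 0],
    [-0.1, -0.0175, 0, 0],
    [-0.1, -0.0175, 0, 0]
  ]
}}

```text
clock: 13.75
tcp_pos: [0.5285, -0.0228, 0.0263]
eef_rot: [-3.142, -0.0, 0.174]
ft_force: [2.5, 0.9, -1.4]
opening: -0.002
grip_force: 1.3
```

Emit:
{"method": "drive_tool", "body": {
  "moves": [
    [-0.1, -0.0175, 0, 0],
    [-0.1, -0.0175, 0, 0],
    [-0.1, -0.0175, 0, 0],
    [-0.1, -0.0175, 0, 0],
    [-0.1, -0.0175, 0, 0],
    [-0.1, -0.0175, 0, 0],
    [-0.1, -0.0175, 0, 0],
    [-0.1, -0.0175, 0, 0],
    [-0.1, -0.0175, 0, 0],
    [-0.1, -0.0175, 0, 0],
    [-0.1, -0.0175, 0, 0],
    [-0.1, -0.0175, 0, 0]
  ]
}}

```text
clock: 14.95
tcp_pos: [0.5045, -0.027, 0.0263]
eef_rot: [-3.142, -0.0, 0.174]
ft_force: [2.6, 2.1, -1.6]
opening: -0.003
grip_force: 1.3
```

Emit:
{"method": "drive_tool", "body": {
  "moves": [
    [-0.1, -0.0175, 0, 0],
    [-0.1, -0.0175, 0, 0],
    [-0.1, -0.0175, 0, 0],
    [-0.1, -0.0175, 0, 0],
    [-0.1, -0.0175, 0, 0],
    [-0.1, -0.0175, 0, 0],
    [-0.1, -0.0175, 0, 0],
    [-0.09, -0.016, 0, 0],
    [-0.08, -0.014, 0, 0],
    [-0.07, -0.012, 0, 0],
    [-0.06, -0.01, 0, 0],
    [-0.05, -0.009, 0, 0]
  ]
}}

```text
clock: 16.15
tcp_pos: [0.4836, -0.0306, 0.0263]
eef_rot: [-3.142, -0.0, 0.174]
ft_force: [1.9, 1.5, -0.8]
opening: -0.006
grip_force: 1.3
```

Emit:
{"method": "drive_tool", "body": {
  "moves": [
    [-0.04, -0.007, 0, 0],
    [-0.04, -0.007, 0, 0],
    [-0.04, -0.007, 0, 0],
    [-0.04, -0.007, 0, 0]
  ]
}}

```text
clock: 16.55
tcp_pos: [0.4804, -0.0312, 0.0263]
eef_rot: [-3.142, 0.0, 0.174]
ft_force: [2.1, 1.9, -1.1]
opening: 0.002
grip_force: 1.3
```

Emit:
{"method": "drive_tool", "body": {
  "moves": [
    [-0.04, -0.007, 0, 0],
    [-0.04, -0.007, 0, 0],
    [-0.04, -0.007, 0, 0]
  ]
}}

```text
clock: 16.85
tcp_pos: [0.478, -0.0316, 0.0263]
eef_rot: [-3.142, -0.0, 0.174]
ft_force: [1.8, 2.4, -1.8]
opening: -0.001
grip_force: 1.3
```

Emit:
{"method": "drive_tool", "body": {
  "moves": [
    [-0.04, -0.007, 0, 0],
    [-0.04, -0.007, 0, 0]
  ]
}}

```text
clock: 17.05
tcp_pos: [0.4775, -0.0317, 0.0265]
eef_rot: [-3.142, -0.002, 0.174]
ft_force: [6.1, 2.3, -4.2]
opening: -0.001
grip_force: 3.1
```

Emit:
{"method": "drive_tool", "body": {
  "moves": [
    [-0.04, -0.007, 0, 0],
    [0, 0, 0, 0]
  ]
}}

```text
clock: 17.25
tcp_pos: [0.4775, -0.0318, 0.0266]
eef_rot: [3.142, -0.004, 0.174]
ft_force: [5.8, 2.4, -4.7]
opening: 0.001
grip_force: 3.3
```

Emit:
{"method": "drive_tool", "body": {
  "moves": [
    [0.1, 0.0175, 0, 0],
    [0.1, 0.0175, 0, 0],
    [0.1, 0.0175, 0, 0],
    [0, 0, 0.4, 0],
    [0, 0, 0.7, 0],
    [0, 0, 1, 0],
    [0, 0, 1, 0],
    [0, 0, 1, 0],
    [0, 0, 1, 0],
    [0, 0, 1, 0],
    [0, 0, 1, 0],
    [0, 0, 1, 0]
  ]
}}

```text
clock: 18.45
tcp_pos: [0.4812, -0.0311, 0.1903]
eef_rot: [3.141, -0.0, 0.174]
ft_force: [-0.3, -0.3, 0.4]
opening: -0.001
grip_force: 0.0
```

Emit:
{"method": "drive_tool", "body": {
  "moves": [
    [0, -1, 0, 0],
    [0, -1, 0, 0],
    [0, -1, 0, 0],
    [0, -1, 0, 0],
    [0, -1, 0, 0],
    [0, -1, 0, 0],
    [0, -1, 0, 0],
    [0, -1, 0, 0],
    [0, -1, 0, 0],
    [0, -1, 0, 0],
    [0, -1, 0, 0],
    [0, -1, 0, 0]
  ]
}}

```text
clock: 19.65
tcp_pos: [0.4812, -0.2717, 0.1895]
eef_rot: [3.141, -0.0, 0.174]
ft_force: [0.1, 0.3, 1.3]
opening: 0.001
grip_force: 0.0
```

```bash
python3 - <<'E'
from h import *
from rig import sense
print(sense()["clock"],sense()["tcp_pos"])
c,sn=np.cos(th),np.sin(th); out=[]
for n,(x,y,ww,hh) in dict(top=(220,70,270,200),side=(220,90,210,200)).items():
    p,d=vision.snapshot(n);W=cloud(n,d);z=W[...,2]*1000
    D=W[...,:2]-O;X=(D[...,0]*c+D[...,1]*sn)*1000;Y=(-D[...,0]*sn+D[...,1]*c)*1000
    for nm,m in(("blk",(X<-5)&(X>-140)&(Y>5)&(Y<150)&(z>55)&(z<68)),("lip",(X<-150)&(X>-190)&(Y>5)&(Y<150)&(z>30)&(z<45)),("tabL",(X>-85)&(X<-45)&(Y>170)&(Y<230)&(z>45)&(z<68)),("tabR",(X>-85)&(X<-45)&(Y<-170)&(Y>-230)&(z>45)&(z<68))):
        if m.any(): print(n,nm,m.sum(),[np.percentile(v[m],[2,50,98]).round(1) for v in(X,Y,z)])
    s=2.2;im=cv2.resize(p[y:y+hh,x:x+ww,::-1],(int(400*ww/hh*.7),280) ,interpolation=cv2.INTER_CUBIC); out.append(im)
k=max(i.shape[1] for i in out)
cv2.imwrite("pics/end.png",np.vstack([np.pad(i,((0,0),(0,k-i.shape[1]),(0,0))) for i in out]))
E
```

```text
19.65 [ 0.48121854 -0.27168766  0.1895112 ]
top blk 1062 [array([-103.9,  -64.5,  -24.7]), array([ 18.8,  79.6, 139.9]), array([55.2, 59.7, 64.3])]
top lip 196 [array([-171.3, -167.6, -163.8]), array([ 15.5,  80.4, 143.1]), array([31.3, 35.8, 40.7])]
top tabL 32 [array([-75.2, -65.4, -54.1]), array([208.7, 210.8, 214.7]), array([51. , 59.3, 65.3])]
top tabR 37 [array([-75.5, -65.7, -55.3]), array([-188.9, -185.8, -183.3]), array([45.3, 59.3, 63.8])]
side blk 780 [array([-105.2,  -65.5,  -26.3]), array([ 21. ,  81.6, 141.7]), array([55.5, 60.1, 64.1])]
side lip 132 [array([-173.4, -169.9, -164.9]), array([ 17.4,  83. , 145.1]), array([31. , 36.8, 41.6])]
side tabL 23 [array([-75.9, -66.1, -54.8]), array([210.3, 214.4, 216.5]), array([46.9, 59.6, 65.8])]
side tabR 27 [array([-76.1, -66.3, -56.3]), array([-189.2, -184.3, -181.6]), array([46.7, 56.9, 63.1])]
```

View pics/end.png

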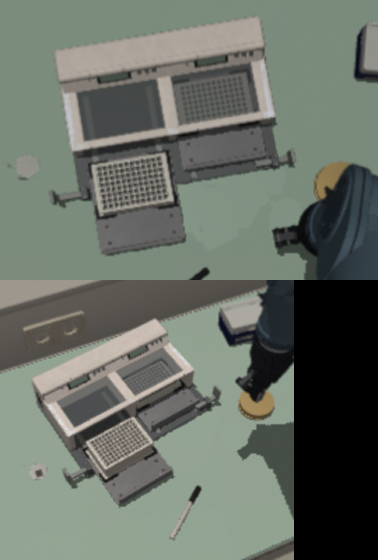

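The carrier is fully out: block centre x is about -65 mm (115 mm of travel) with its top at z of about 60 mm, so it is seated. The left bolt is drawn, the right bay is shut and bolted, and the arm is clear.

```bash
python3 -c "
from rig import ticket
print(ticket.hand_in())"
```

```text
the job is handed in; nothing more can be done
None
```

I handed the job in: the left bolt is drawn, and the deep-well block's carrier is out to its stop with the block still seated, the right bay still shut and bolted, and the arm clear (about 20 s on the robot's clock).

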